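# Square a mould block to the fence

## Task

Without gripping or lifting it, walk the heavy aluminium mould block round on the spot (within about half its own length of where it stands), pushing its corners in turn with the fingertips, until one of its two long sides squarely faces the steel fence while the block still stands clear of it. Then push the block straight home, so that the whole of that long side lies flush against the fence, and leave it there; do not disturb the other things on the bench.

Things in the scene. Friction and masses are not known exactly. Their poses are not given: they have to be found in the camera images.
- block: Mould block: aluminium, 130 mm long, 90 wide, 30 high, about 0.9 kg, flat and loose on the bench; dark cavities and four pin holes drawn on its smooth top. Origin at the centre of its underside; x axis across the width, y along the length, z up: the long sides are the faces at x = -45 and +45 mm, and either may go to the fence. Sliding it takes about 3.5 to 7 N; it stays where it is left.
- fence: Fence: straight steel bar fixed to the bench, 300 mm long, 18 thick, 26 high; two feet reach 47 mm behind its front face. Origin on the bench at the middle of the front face (towards robot and block); y axis along the face (y = -150 to +150 mm), x axis into the bar, away from the block, z up. With the block home its centre is 45 mm in front of the face.
- cube: Bystander: black printed test cube, 30 mm each way, loose. Origin at the centre of its underside.
- collar: Bystander: grey printed ring lying flat, 48 mm outside, 26 mm inside diameter, 22 mm high, loose. Origin at the centre of its underside.
- scraper: Bystander: hand scraper lying flat, about 155 mm long along its x axis (from x = -95 mm, black handle, to x = +60 mm, steel blade), 32 mm wide, 16 mm high, loose. Origin on the bench below it.
- cutters: Bystander: flush cutters lying flat, about 120 mm long along their x axis (blue handles from x = -88 mm, steel jaws to x = +32 mm), about 50 mm wide, 11 mm high, loose. Origin on the bench below them.
- bracket: Bystander: orange printed L bracket, 50 x 30 mm foot and 40 mm high, loose, behind the fence. Origin at the centre of its underside.
- glue: Bystander: small upright round jar, 30 mm diameter, 50 mm high, loose, behind the fence. Origin at the centre of its underside.
Mind the look-alikes: they are no part of the job. Several things look just like the block: the one meant starts farthest from the robot's base.

How it is judged:
By the outcome, as a careful person would: the job done as asked, in the order asked, and still so for the second after the job is handed in, with the robot touching nothing.
It also fails if it takes over 72 s, if anything falls off the work surface, if the arm or the gripper's body presses on something with over 40 N, if the wrist force passes 120 N, or if a joint passes its speed limit or range.

## Robot

A 6-joint arm with a two-finger parallel gripper is mounted at the origin on the work surface. World frame = base frame: x ahead of the robot, y to its left, z up, the work surface at z = 0. Lengths are in m, angles in rad, forces in N, time in s.
With the tool pointing down it reaches from about 0.35 to 0.95 m from the base axis. Payload 17.4 kg.
Tool frame: the origin (TCP) lies at the centre of the arm's flange, where the gripper is bolted on; the fingertips stand 186 mm ahead of it and the grasp point (between the pads) lies 167 mm ahead of it; z points along the fingers, x is the direction in which the jaws open and shut, and the axes are right-handed (so a half turn about z gives the same grasp; the last joint's range is limited). The gripper opens to 93 mm and grips with 3 to 60 N. Pads are 15 mm wide; open, the fingers measure 128 mm over their backs; the gripper's body (75 mm by 188 mm) begins 65 mm behind the grasp point.
Start: joints at [1.288, 0.116, 1.442, -0, 1.584, -0.038], TCP at [0.164, 0.655, 0.405] pointing down, gripper open.
Joint ranges: [-2.83, 2.83], [-0.83, 2.19], [0.07, 2.5], [-1.14, 4.28], [0.01, 3], [-2.97, 2.97]. Speed limits (rad/s): [1.89, 1.89, 2.22, 3.14, 3.14, 3.14].

## Interface

Orientations are given as a unit quaternion [w, x, y, z].
In Python, from cell import robot, read_camera gives the robot as it stands. The module is installed in compiled form; this text tells all that it offers.
- The arm moves only by the tool servo_tool, never from a script. Its argument "moves" is a list of rows, each a list of 7 numbers: the shift along the tool's x, y, z in mm, then the turn, a rotation vector about the tool's x, y, z in degrees, then the gripper command: -1 is fully open, 1 is shut, values between are in proportion. In form: [[tx, ty, tz, ax, ay, az, hand], ...]. A call has 1 to 8 rows; each row shifts and turns the commanded pose from where the row before left it, along the tool's axes as they then stand; what a row does not reach is not made up. A row lasts 1/10 s, in which the tool goes at most 50 mm and 8.59 degrees, less where a joint would pass 70% of its speed; a pose out of reach is approached as far as the arm can. A call with a gripper value outside its range is refused whole. The fingers move at their own pace and stop on an object; the grip force is fixed at half the most. Time passes only in rows, so rows that do not move let the fingers close. It gives the time, the measured TCP pose, the force and the opening at its end, in the units of the state.
- robot.sense(): the state, without advancing time (a new reading comes with each control period).
- read_camera(name): name is "scene" or "top" or "wrist"; returns a dict with "image" (384x512x3 uint8, blue, green, red), "fx", "fy", "cx", "cy" (pixels), "R" (3x3) and "t" (3): a world point X has camera coordinates R X + t. Camera axes: x right, y down, z forward; pixel columns grow to the right and rows downward; lengths in m; the calibration is good to about 2 mm. A picture is of the moment at which its call begins. There is no depth.
- robot.hand_in(): hands the job in, once; it reports no verdict.
The state is a dict: "clock": time; "q": joint angles; "joint_velocities": joint speeds; "tau": joint torques, N m; "ee_pos": TCP position; "tcp_rot": TCP orientation; "contact_force": force on the tool from outside, world axes, zero at the start; "wrist_torque": the same for the moment, N m; "gripper_width": finger opening in m.
Only numpy, scipy, OpenCV 4.12 (cv2) and the standard library are available. Lean on these libraries where they do the work, as an engineer would, in place of code of your own. Each camera call takes 0.05 s, during which the arm holds its last target.

## Working session

There is one attempt and no reset: what is moved stays moved. The work goes in short steps, Python scripts to look and compute and a tool call to move; the robot and the scene stay as the last step left them, time stands still between calls to the robot, and variables do not carry over. Pictures are saved under pics/ and viewed, and the job is handed in when it is done.

Besides the shell and the picture viewer there is one more tool, called after "Request:" by a JSON object that holds its "fn" and its "kwargs". servo_tool: Moves the arm, as the interface text tells. Its arguments: {"type":"object","properties":{"moves":{"type":"array"}},"required":["moves"]}

```bash
mkdir -p pics
python3 - <<'E'
from cell import robot, read_camera
import cv2,numpy as np,pickle
for n in ["scene","top"]:
    c=read_camera(n); cv2.imwrite(f"pics/{n}0.png",c["image"]); pickle.dump(c,open(f"{n}0.pkl","wb"))
    print(n,c["fx"],c["fy"],c["cx"],c["cy"],np.round(c["R"],4).tolist(),np.round(c["t"],4).tolist())
s=robot.sense(); print({k:np.round(v,3).tolist() for k,v in s.items()})
E
```

```text
scene 356.8713456455252 356.8713456455252 250.14478061670374 189.20467233300855 [[0.26, 0.9656, -0.0097], [0.7672, -0.2127, -0.6052], [-0.5864, 0.1499, -0.796]] [-0.1496, -0.3374, 1.1705]
top 395.6540617216697 395.6540617216697 258.12251260800286 186.25819553554 [[-0.0204, -0.9997, -0.0159], [-0.9916, 0.0222, -0.1271], [0.1274, 0.0132, -0.9918]] [0.0531, 0.4988, 0.9795]
{'clock': 0.1, 'q': [1.288, 0.116, 1.442, -0.0, 1.584, -0.038], 'joint_velocities': [0.002, -0.001, -0.002, 0.001, 0.002, 0.001], 'tau': [0.002, -72.29, -62.386, 0.078, 0.023, -0.0], 'ee_pos': [0.164, 0.655, 0.404], 'tcp_rot': [0.0, 0.788, 0.616, -0.0], 'contact_force': [0.479, 0.025, 0.808], 'wrist_torque': [-0.032, -0.048, 0.009], 'gripper_width': 0.093}
```

View pics/scene0.png

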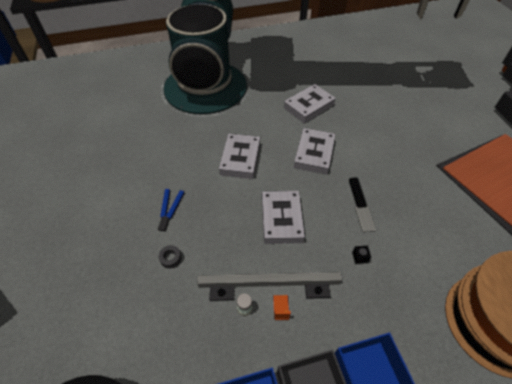

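View pics/top0.png

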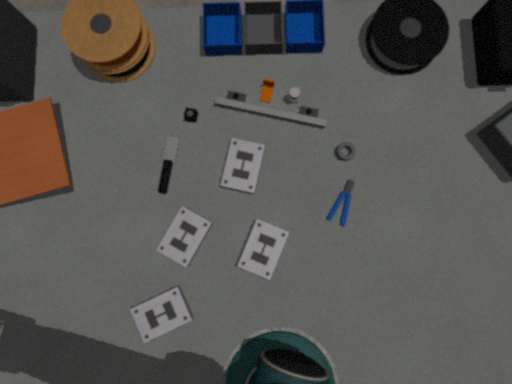

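The four look-alikes are at top-picture pixels (243,165), (184,236), (263,249) and (162,314). The one at (243,165), just in front of the fence, is farthest from the base. The fence runs from (215,101) to (326,124), with cube (190,115), scraper (168,165), collar (345,151) and cutters (342,202).

```bash
cat > h.py <<'E'
import cv2,numpy as np,pickle
def ray(c,uv,z):
    uv=np.atleast_2d(uv).astype(float)
    d=np.c_[(uv[:,0]-c["cx"])/c["fx"],(uv[:,1]-c["cy"])/c["fy"],np.ones(len(uv))]
    R=np.array(c["R"]);t=np.array(c["t"]); C=-R.T@t; D=d@R
    return C+D*((z-C[2])/D[:,2])[:,None]
def proj(c,X):
    X=np.atleast_2d(X); p=X@np.array(c["R"]).T+np.array(c["t"])
    return np.c_[p[:,0]/p[:,2]*c["fx"]+c["cx"],p[:,1]/p[:,2]*c["fy"]+c["cy"]]
def block(c,near,z=0.03,thr=150,show=False):
    """top-face rectangle of block nearest to world xy `near`"""
    S=4
    im=cv2.resize(c["image"],None,fx=S,fy=S,interpolation=cv2.INTER_CUBIC)
    g=im.min(2); m=(g>thr).astype(np.uint8)*255
    cs,_=cv2.findContours(m,cv2.RETR_EXTERNAL,cv2.CHAIN_APPROX_NONE)
    best=None
    for k in cs:
        if cv2.contourArea(k)<400*S*S: continue
        k=cv2.convexHull(k) 
        p=(k[:,0,:]+0.5)/S-0.5
        w=ray(c,p,z)[:,:2]
        r=cv2.minAreaRect((w*1000).astype(np.float32))
        o=np.array(r[0])/1000
        if best is None or np.linalg.norm(o-near)<best[0]: best=(np.linalg.norm(o-near),r,w)
        if show: print(np.round(r[0],1),np.round(r[1],1),round(r[2],1))
    _,r,w=best
    b=cv2.boxPoints(r); e=b[1]-b[0]; f=b[2]-b[1]
    L=e if np.linalg.norm(e)>np.linalg.norm(f) else f
    a=np.degrees(np.arctan2(L[1],L[0]))%180
    return np.array(r[0]),np.sort(r[1]),a,b
E
python3 - <<'E'
from h import *
for n in ["top","scene"]:
    c=pickle.load(open(n+"0.pkl","rb"))
    for thr in (130,150):
        print(n,thr); r=block(c,np.array([.72,0]),thr=thr,show=True); print(r)
c=pickle.load(open("top0.pkl","rb"))
im=cv2.resize(c["image"][70:230,130:370],None,fx=3.3,fy=3.3,interpolation=cv2.INTER_CUBIC); cv2.imwrite("pics/crop0.png",im)
g=c["image"]; print(g[165,150:300:1].min(1).tolist()); print(g[60:140,270].min(1).tolist())
E
```

```text
top 130
[186.5 290.2] [ 85.8 124.8] 24.0
[341.9  33.1] [ 86.8 126.4] 66.2
[377.7 234. ] [ 85.5 125.5] 59.5
[557.5  81.6] [ 85.9 125.8] 76.0
(array([557.53710938,  81.64401245]), array([ 85.88260651, 125.75766754]), np.float32(165.9844), array([[486.1304  ,  55.20945 ],
       [608.1442  ,  24.752708],
       [628.94385 , 108.078575],
       [506.93    , 138.53531 ]], dtype=float32))
top 150Traceback (most recent call last):
  File "<stdin>", line 5, in <module>
  File "h.py", line 26, in block
    _,r,w=best
    ^^^^^
TypeError: cannot unpack non-iterable NoneType object
```

```bash
ls pics
```

```text
scene0.png
top0.png
```

Run:
```python
from h import *
for n in ["top","scene"]:
    c=pickle.load(open(n+"0.pkl","rb"))
    for thr in (110,120):
        print(n,thr); 
        try: r=block(c,np.array([.56,0.08]),thr=thr,show=True); print(r[2])
        except Exception as e: print(e)
c=pickle.load(open("top0.pkl","rb"))
im=cv2.resize(c["image"][70:230,130:370],None,fx=3.3,fy=3.3,interpolation=cv2.INTER_CUBIC); cv2.imwrite("pics/crop0.png",im)
g=c["image"]; print(g[165,210:280:1].min(1).tolist()); print(g[60:140,250].tolist())
c=pickle.load(open("scene0.pkl","rb"));im=cv2.resize(c["image"][170:330,140:390],None,fx=3.2,fy=3.2,interpolation=cv2.INTER_CUBIC); cv2.imwrite("pics/crop0s.png",im)
```

```text
top 110
[185.9 290.6] [ 90.1 130.3] 23.8
[341.8  32.6] [ 91.2 131.4] 66.3
[377.8 234.5] [ 90.2 130.4] 59.5
[558.   81.4] [ 90.1 130.3] 76.2
166.22598
top 120
[186.3 290.3] [ 88.1 128.1] 23.9
[341.9  32.9] [ 88.9 128.9] 66.3
[377.8 234.4] [ 88.3 127.9] 59.5
[557.7  81.6] [ 88.1 128.2] 76.2
166.22125
scene 110
[557.1  81.7] [ 91.  130.7] 75.5
[341.4  33.6] [ 90.7 132.9] 65.9
[378.1 234.2] [ 91.6 132.3] 59.3
[186.8 291.2] [ 92.  132.5] 24.1
165.48418
scene 120
[557.6  82.1] [ 89.3 128.7] 76.0
[342.   33.7] [ 88.6 129.9] 66.1
[378.5 234. ] [ 89.3 129.4] 59.1
[187.5 291. ] [ 89.3 129.1] 23.9
166.02878
[98, 99, 99, 101, 98, 100, 97, 95, 94, 99, 98, 96, 99, 84, 85, 112, 133, 140, 141, 137, 139, 140, 138, 138, 140, 136, 134, 140, 143, 143, 133, 116, 86, 94, 125, 139, 142, 143, 142, 139, 141, 141, 140, 139, 139, 142, 140, 142, 142, 136, 116, 91, 94, 92, 93, 92, 92, 94, 96, 96, 99, 97, 95, 97, 93, 93, 95, 92, 93, 96]
[[96, 98, 98], [95, 99, 96], [96, 98, 98], [95, 99, 98], [100, 104, 101], [95, 99, 99], [96, 100, 98], [93, 97, 92], [93, 99, 94], [97, 99, 98], [99, 103, 100], [94, 101, 99], [95
[... 346 characters left out ...]
100, 105, 102], [101, 103, 100], [97, 102, 98], [102, 105, 103], [99, 104, 101], [99, 102, 101], [99, 104, 102], [100, 102, 101], [100, 104, 103], [106, 113, 112], [111, 115, 117], [112, 115, 115], [110, 115, 115], [111, 115, 115], [99, 102, 102], [71, 76, 74], [46, 50, 48], [42, 41, 44], [63, 68, 66], [85, 88, 86], [97, 100, 99], [99, 101, 100], [99, 103, 100], [101, 104, 101], [98, 102, 100], [98, 102, 100], [97, 99, 99], [99, 103, 99], [99, 101, 101], [97, 100, 98], [98, 102, 101], [100, 102, 101], [95, 99, 98], [97, 101, 98], [95, 97, 96], [100, 101, 100], [97, 102, 98], [97, 101, 99], [97, 100, 98], [98, 103, 100], [97, 104, 99], [96, 98, 97], [94, 98, 96], [94, 99, 99], [97, 102, 100]]
```

View pics/crop0.png

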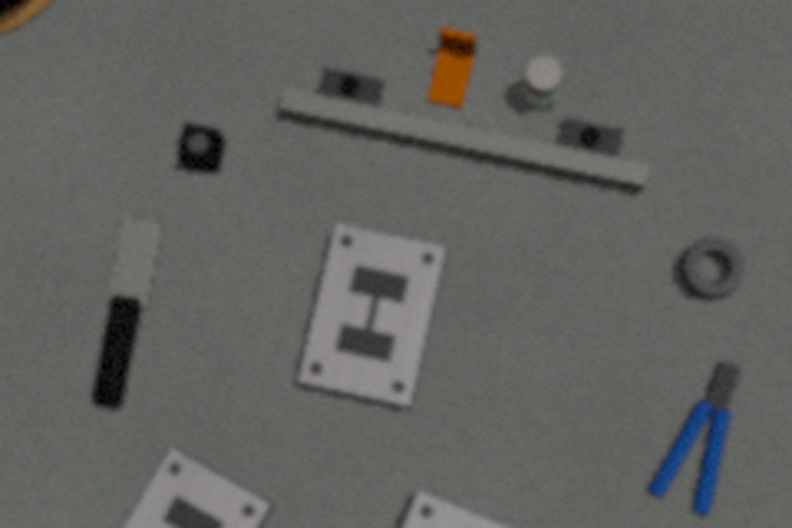

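View pics/crop0s.png

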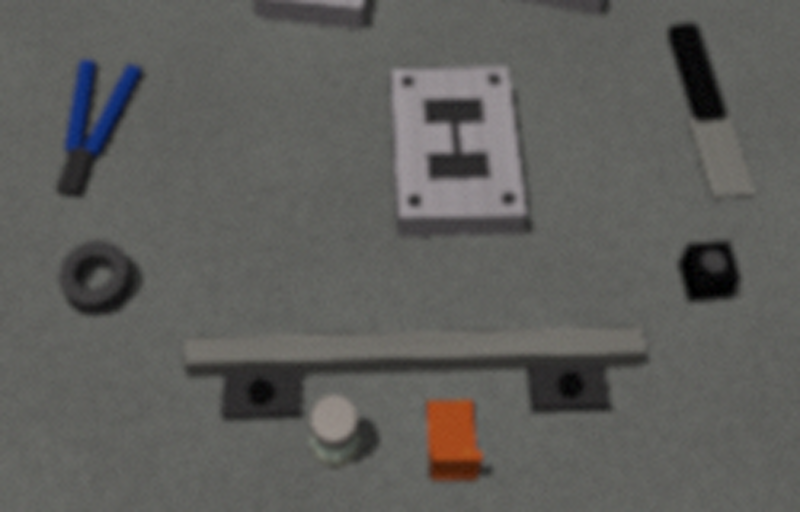

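The chosen block is complete and clear; the bystanders sit as described. Now I measure the fence's front top edge.

```bash
cat >> h.py <<'E'
def fence(c,z=0.026):
    g=cv2.GaussianBlur(c["image"],(1,1),0).min(2).astype(float)
    u0,v0,u1,v1=215,101,326,124
    P=[];Q=[]
    for u in range(221,322):
        v=int(round(v0+(v1-v0)*(u-u0)/(u1-u0)))
        col=g[v-6:v+12,u]; k=int(np.argmin(col)); 
        # upward from dark min: crossing at 78
        for j in range(k,0,-1):
            if col[j-1]>=78>col[j]:
                P.append((u,v-6+j-(78-col[j])/(col[j-1]-col[j]))); break
        for j in range(k,len(col)-1):
            if col[j+1]>=75>col[j]:
                Q.append((u,v-6+j+(75-col[j])/(col[j+1]-col[j]))); break
    return np.array(P),np.array(Q)
def fitline(W):
    vx,vy,x,y=cv2.fitLine((W*1000).astype(np.float32),cv2.DIST_HUBER,0,0.01,0.01).ravel()
    return np.array([vx,vy]),np.array([x,y])
E
python3 - <<'E'
from h import *
c=pickle.load(open("top0.pkl","rb"))
P,Q=fence(c)
for S,z in ((P,.026),(Q,0)):
    W=ray(c,S,z)[:,:2]; d,p=fitline(W); n=np.array([-d[1],d[0]])
    r=(W*1000-p)@n
    print(z,len(S),d,p,np.degrees(np.arctan2(d[1],d[0]))%180,r.std())
b=np.array([557.6,81.7]);print((b-p)@n)
# top-face left/right ends, roughly
cs=pickle.load(open("scene0.pkl","rb"))
for n,c_,pts in (("top",c,[(215,100),(326,126)]),("scene",cs,[(198,277),(341,274)])):
    print(n,ray(c_,pts,.026)[:,:2])
bl={"cube":[(190,114)],"collar":[(345,151)],"scr":[(174,137),(163,191)],"cut":[(350,181),(329,219),(345,224)],"glue":[(294,92)],"brk":[(267,90)]}
for k,v in bl.items(): print(k,ray(c,v,.01)[:,:2].round(3).tolist())
E
```

```text
0.026 99 [0.23892993 0.9710368 ] [691.26904    6.901038] 76.176605 0.26531506033469454
0 101 [0.23954327 0.9708857 ] [698.6952    44.111248] 76.14041 4.080910447755458
145.99143460161824
top [[ 0.73379502  0.15215778]
 [ 0.65563922 -0.1383337 ]]
scene [[ 0.66077559 -0.13503001]
 [ 0.73298286  0.15372856]]
cube [[0.702, 0.222]]
collar [[0.591, -0.188]]
scr [[0.64, 0.264], [0.496, 0.292]]
cut [[0.511, -0.197], [0.414, -0.138], [0.4, -0.179]]
glue [[0.756, -0.059]]
brk [[0.764, 0.013]]
```

```bash
cat >> h.py <<'E'
O=np.array([691.3,6.9]); U=np.array([0.97104,-0.23893]); V=np.array([0.23893,0.97104])
def toF(p): 
    d=np.atleast_2d(p)-O; return np.c_[d@U,d@V]
def status(cam=True,thr=115,near=None,pic=None):
    from cell import robot,read_camera
    from scipy.spatial.transform import Rotation as Ro
    s=robot.sense(); w,x,y,z=s["tcp_rot"]; M=Ro.from_quat([x,y,z,w]).as_matrix()
    print("t",round(float(s["clock"]),2),"TCP fence",toF(np.array(s["ee_pos"][:2])*1000)[0].round(1),"tip z",round(float(s["ee_pos"][2])*1000-186,1),
     "toolx ang rel v",round(np.degrees(np.arctan2(M[1,0],M[0,0]))-76.176,2),"tilt",M[:,2].round(4),"F",np.round(s["contact_force"],1),"w",round(float(s["gripper_width"]),3))
    if cam:
        near=np.array([557,82]) if near is None else near
        for n in ["top","scene"]:
            c=read_camera(n); pickle.dump(c,open(n+"L.pkl","wb"))
            if pic: cv2.imwrite(f"pics/{pic}_{n}.png",c["image"])
            try:
                o,sz,a,b=block(c,near/1000.,thr=thr)
                # rect centre in fence frame, long-axis angle rel. to fence line v
                print(n,"centre",toF(o)[0].round(1),"size",sz.round(1),"angle to v",round(float((a-76.176+90)%180-90),2),"corners",toF(b).round(0).tolist())
            except Exception as e: print(n,e)
E
python3 -c "
from h import *
status()"
```

```text
t 0.1 TCP fence [-667.2  503.1] tip z 218.1 toolx ang rel v -0.2 tilt [-3.e-04 -1.e-03 -1.e+00] F [0.5 0.  0.8] w 0.093
top centre [-147.3   40.5] size [ 89.2 129.4] angle to v 89.97 corners [[-212.0, -4.0], [-83.0, -4.0], [-83.0, 85.0], [-212.0, 85.0]]
scene centre [-147.9   41. ] size [ 90.3 129.8] angle to v -89.91 corners [[-213.0, -4.0], [-83.0, -4.0], [-83.0, 86.0], [-213.0, 86.0]]
```

Request:
{"fn": "servo_tool", "kwargs": {"moves": [[-25,30,0,0,0,0.2,1],[-25,30,0,0,0,0,1],[-25,30,0,0,0,0,1],[-25,30,0,0,0,0,1],[-25,30,0,0,0,0,1],[-25,30,0,0,0,0,1],[-25,30,0,0,0,0,1],[-25,30,0,0,0,0,1]]}}

```text
clock: 1.0
ee_pos: [0.3478, 0.4007, 0.4047]
tcp_rot: [0.0, 0.789, 0.614, 0.0]
contact_force: [0.8, 0.3, -0.1]
gripper_width: 0.0336
```

Request:
{"fn": "servo_tool", "kwargs": {"moves": [[-25,30,10,0,0,0,1],[-25,30,10,0,0,0,1],[-25,30,10,0,0,0,1],[-25,30,10,0,0,0,1],[-25,30,10,0,0,0,1],[-25,30,10,0,0,0,1],[-25,30,10,0,0,0,1],[0,0,0,0,0,0,1]]}}

```text
clock: 1.8
ee_pos: [0.5093, 0.1779, 0.3331]
tcp_rot: [-0.0, 0.79, 0.613, -0.001]
contact_force: [-0.4, 1.6, -0.5]
gripper_width: 0.0005
```

```bash
python3 -c "
from h import *
status(pic='a')"
```

```text
t 1.8 TCP fence [-217.6  122.5] tip z 147.1 toolx ang rel v -0.6 tilt [-0.0018 -0.0013 -1.    ] F [-0.4  1.6 -0.5] w 0.001
top centre [-143.2   38.9] size [ 93.9 142.4] angle to v -88.09 corners [[-213.0, -10.0], [-71.0, -6.0], [-74.0, 88.0], [-216.0, 83.0]]
scene centre [-148.5   41. ] size [ 92.  132.2] angle to v 89.64 corners [[-215.0, -5.0], [-83.0, -5.0], [-82.0, 87.0], [-214.0, 87.0]]
```

Request:
{"fn": "servo_tool", "kwargs": {"moves": [[0,4,40,0,0,-0.6,1],[0,4,40,0,0,0,1],[0,3,35,0,0,0,1],[0,0,20,0,0,0,1],[-5,0,0,0,0,0,1],[-5,0,0,0,0,0,1],[-4,0,0,0,0,0,1],[-4,0,0,0,0,0,1]]}}

```text
clock: 2.7
ee_pos: [0.5143, 0.1606, 0.2014]
tcp_rot: [0.0, 0.786, 0.618, 0.001]
contact_force: [-0.2, 0.3, 0.3]
gripper_width: 0.0002
```

```bash
python3 -c "
from h import *
status(pic='b')"
```

```text
t 2.7 TCP fence [-208.6  107. ] tip z 15.4 toolx ang rel v 0.2 tilt [ 2.3e-03  6.0e-04 -1.0e+00] F [-0.2  0.3  0.3] w 0.0
top centre [-146.7   40.2] size [ 92.4 133.3] angle to v -89.61 corners [[-213.0, -6.0], [-80.0, -6.0], [-80.0, 87.0], [-214.0, 86.0]]
scene centre [-148.1   40.2] size [ 91.2 132.1] angle to v 89.87 corners [[-214.0, -5.0], [-82.0, -6.0], [-82.0, 86.0], [-214.0, 86.0]]
```

Request:
{"fn": "servo_tool", "kwargs": {"moves": [[-4,0,2,0,0,0,1],[-5,-1,0,0,0,0,1],[-5,-1,0,0,0,0,1],[-5,-1,0,0,0,0,1],[-5,-1,0,0,0,0,1],[-5,-1,0,0,0,0,1],[-5,-1,0,0,0,0,1],[0,0,0,0,0,0,1]]}}

```text
clock: 3.6
ee_pos: [0.5001, 0.1285, 0.1977]
tcp_rot: [0.0, 0.786, 0.618, -0.0]
contact_force: [-0.6, 0.3, -0.0]
gripper_width: 0.0005
```

```bash
python3 -c "
from h import *
status(pic='c')"
```

```text
t 3.6 TCP fence [-214.7   72.4] tip z 11.7 toolx ang rel v 0.17 tilt [-1.e-04 -4.e-04 -1.e+00] F [-0.6  0.3 -0. ] w 0.0
top centre [-130.1   -4.8] size [ 51.4 139.9] angle to v -59.58 corners [[-203.0, -18.0], [-177.0, -62.0], [-57.0, 9.0], [-83.0, 53.0]]
scene centre [-144.7   28.4] size [ 92.  132.2] angle to v -74.61 corners [[-221.0, 55.0], [-196.0, -33.0], [-69.0, 2.0], [-93.0, 90.0]]
```

View pics/c_scene.png

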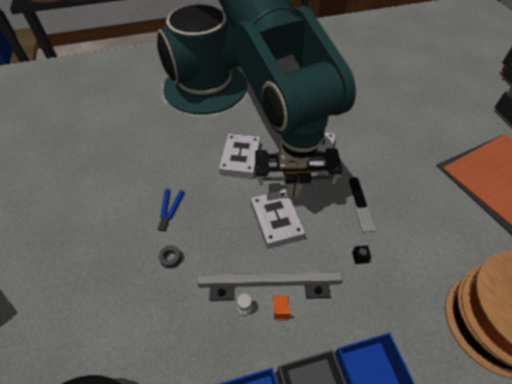

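Request:
{"fn": "servo_tool", "kwargs": {"moves": [[-5,-1,0,0,0,0,1],[-5,-1,0,0,0,0,1],[-5,-1,0,0,0,0,1],[-5,-1,0,0,0,0,1],[0,0,0,0,0,0,1],[10,-5,0,0,0,0,1],[5,-5,-40,0,0,0,1],[0,20,-20,0,0,0,1]]}}

```text
clock: 4.5
ee_pos: [0.5041, 0.1243, 0.26]
tcp_rot: [0.0, 0.786, 0.619, 0.0]
contact_force: [0.8, 0.1, -0.5]
gripper_width: 0.0005
```

```bash
python3 -c "
from h import *
status(pic='d')"
```

```text
t 4.5 TCP fence [-209.9   69.3] tip z 74.0 toolx ang rel v 0.28 tilt [ 9.e-04  3.e-04 -1.e+00] F [ 0.8  0.1 -0.5] w 0.0
top centre [-129.1   -4.1] size [ 40.1 133.7] angle to v -62.26 corners [[-198.0, -17.0], [-179.0, -53.0], [-61.0, 9.0], [-79.0, 45.0]]
scene centre [-144.   21.] size [ 92.1 132.1] angle to v -63.05 corners [[-224.0, 32.0], [-182.0, -50.0], [-64.0, 10.0], [-106.0, 92.0]]
```

Request:
{"fn": "servo_tool", "kwargs": {"moves": [[-24,37,-5,0,0,0,1],[-24,37,0,0,0,0,1],[-24,37,0,0,0,0,1],[-24,34,0,0,0,0,1],[0,0,20,0,0,0,1],[0,0,25,0,0,0,1],[0,0,22,0,0,0,1],[0,0,0,0,0,0,1]]}}

```text
clock: 5.4
ee_pos: [0.6221, -0.004, 0.1917]
tcp_rot: [-0.002, 0.786, 0.618, -0.002]
contact_force: [0.1, 0.9, -0.3]
gripper_width: 0.0005
```

```bash
python3 -c "
from h import *
status(pic='e')"
```

```text
t 5.4 TCP fence [-64.6 -27.2] tip z 5.7 toolx ang rel v 0.19 tilt [-6.e-03  2.e-04 -1.e+00] F [ 0.1  0.9 -0.3] w 0.001
top centre [-178.7   -7.6] size [ 989.2 1329.9] angle to v 12.97 corners [[-511.0, -767.0], [453.0, -545.0], [154.0, 751.0], [-810.0, 529.0]]
scene centre [2.2 2.3] size [ 32.4 297. ] angle to v -0.07 corners [[-14.0, -146.0], [18.0, -146.0], [19.0, 151.0], [-14.0, 151.0]]
```

Request:
{"fn": "servo_tool", "kwargs": {"moves": [[7,0,-5,0,0,0,1],[6,0,0,0,0,0,1],[5,-1,0,0,0,0,1],[5,-1,0,0,0,0,1],[5,-1,0,0,0,0,1],[5,-1,0,0,0,0,1],[5,-1,0,0,0,0,1],[5,-1,0,0,0,0,1]]}}

```text
clock: 6.3
ee_pos: [0.628, 0.0387, 0.2017]
tcp_rot: [0.001, 0.786, 0.618, 0.001]
contact_force: [2.0, -4.6, 3.9]
gripper_width: 0.0003
```

```bash
python3 -c "
from h import *
status(pic='f',near=np.array([540,20]))"
```

```text
t 6.3 TCP fence [-69.1  15.8] tip z 15.7 toolx ang rel v 0.2 tilt [ 0.0021 -0.0011 -1.    ] F [ 2.  -4.6  3.9] w 0.0
top centre [-178.7   -7.5] size [ 989.2 1329.9] angle to v 12.97 corners [[-511.0, -767.0], [453.0, -544.0], [154.0, 751.0], [-810.0, 529.0]]
scene centre [-1.5  2.7] size [ 40.1 298.8] angle to v -0.08 corners [[-22.0, -147.0], [18.0, -147.0], [19.0, 152.0], [-21.0, 152.0]]
```

View pics/f_top.png

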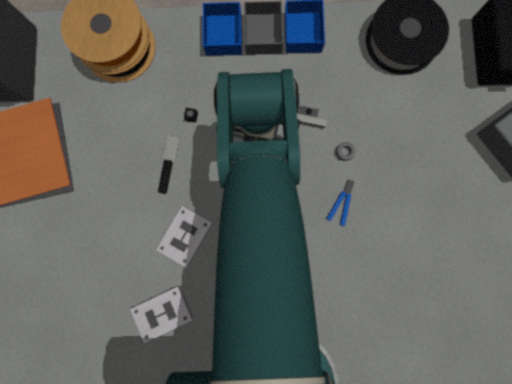

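View pics/f_scene.png

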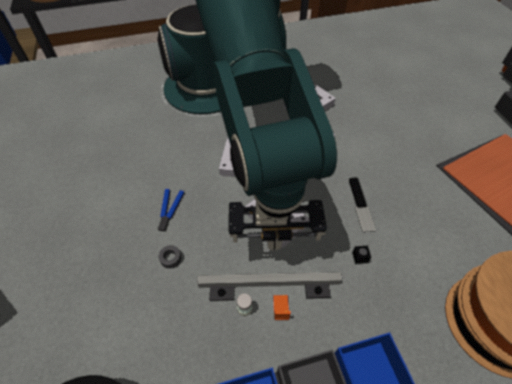

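Request:
{"fn": "servo_tool", "kwargs": {"moves": [[5,-2,3,0,0,0,1],[5,-2,0,0,0,0,1],[5,-2,0,0,0,0,1],[0,0,0,0,0,0,1],[-10,5,0,0,0,0,1],[-10,0,-40,0,0,0,1],[-20,-20,-50,0,0,0,1],[-45,-10,-20,0,0,0,1]]}}

```text
clock: 7.2
ee_pos: [0.584, -0.0196, 0.3045]
tcp_rot: [0.001, 0.785, 0.619, 0.001]
contact_force: [1.3, -1.5, 0.5]
gripper_width: 0.0005
```

Request:
{"fn": "servo_tool", "kwargs": {"moves": [[-45,-10,0,0,0,0,1],[-45,-10,0,0,0,0,1],[-35,-10,0,0,0,0,1]]}}

```text
clock: 7.5
ee_pos: [0.5242, -0.1366, 0.3011]
tcp_rot: [-0.0, 0.786, 0.618, -0.0]
contact_force: [0.2, -0.6, 0.0]
gripper_width: 0.0003
```

```bash
python3 -c "
from h import *
status(pic='g',near=np.array([540,20]))"
```

```text
t 7.5 TCP fence [-128.  -179.3] tip z 115.1 toolx ang rel v 0.16 tilt [-4.e-04  2.e-04 -1.e+00] F [ 0.2 -0.6  0. ] w 0.0
top centre [-178.7   -7.6] size [ 989.2 1330. ] angle to v 12.97 corners [[-511.0, -767.0], [453.0, -545.0], [154.0, 751.0], [-810.0, 529.0]]
scene centre [-152.1   38.4] size [ 98.1 121.2] angle to v -40.46 corners [[-229.0, 24.0], [-154.0, -39.0], [-75.0, 53.0], [-150.0, 116.0]]
```

View pics/g_scene.png

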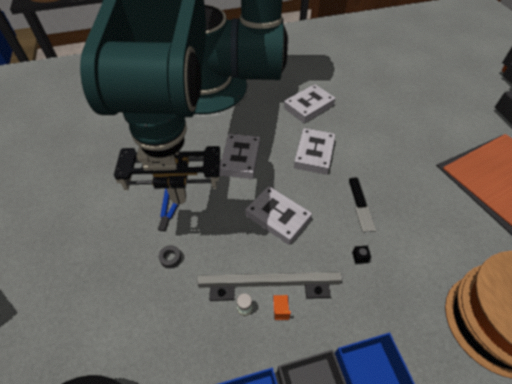

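Request:
{"fn": "servo_tool", "kwargs": {"moves": [[42,-24,0,0,0,0,1],[42,-24,0,0,0,0,1],[42,-24,0,0,0,0,1],[42,-24,0,0,0,0,1],[42,-24,0,0,0,0,1],[42,-22,0,0,0,0,1],[17,0,0,0,0,0,1],[0,0,0,0,0,0,1]]}}

```text
clock: 8.4
ee_pos: [0.4508, 0.1625, 0.301]
tcp_rot: [-0.0, 0.785, 0.62, -0.0]
contact_force: [-0.4, 0.1, -0.3]
gripper_width: 0.0003
```

```bash
python3 -c "
from h import *
status(pic='h',near=np.array([540,50]))"
```

```text
t 8.4 TCP fence [-270.7   93.6] tip z 115.0 toolx ang rel v 0.39 tilt [-7.e-04  4.e-04 -1.e+00] F [-0.4  0.1 -0.3] w 0.0
top centre [-152.1   32.1] size [ 92.9 133.4] angle to v -40.73 corners [[-231.0, 12.0], [-160.0, -49.0], [-73.0, 52.0], [-144.0, 113.0]]
scene centre [-154.6   32.1] size [ 92.  130.4] angle to v -40.62 corners [[-232.0, 13.0], [-162.0, -47.0], [-77.0, 52.0], [-147.0, 111.0]]
```

View pics/h_scene.png

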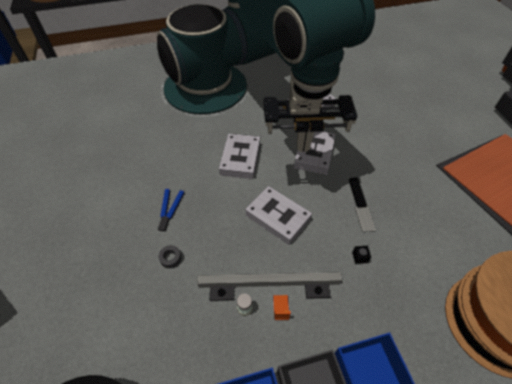

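Request:
{"fn": "servo_tool", "kwargs": {"moves": [[-25,13,0,0,0,0,1],[-24,14,20,0,0,0,1],[0,0,40,0,0,0,1],[0,0,30,0,0,0,1],[0,0,13,0,0,0,1],[-5,5,0,0,0,0,1],[-5,5,0,0,0,0,1],[0,0,0,0,0,0,1]]}}

```text
clock: 9.3
ee_pos: [0.4739, 0.0936, 0.1998]
tcp_rot: [0.0, 0.786, 0.618, 0.001]
contact_force: [-1.0, 0.2, 0.9]
gripper_width: 0.0005
```

Request:
{"fn": "servo_tool", "kwargs": {"moves": [[-4,3,0,0,0,0,1],[-4,3,0,0,0,0,1],[-4,3,0,0,0,0,1],[-4,3,0,0,0,0,1],[-4,3,0,0,0,0,1],[-4,3,0,0,0,0,1],[0,0,0,0,0,0,1]]}}

```text
clock: 10.0
ee_pos: [0.4853, 0.0666, 0.1994]
tcp_rot: [0.0, 0.786, 0.618, 0.001]
contact_force: [-2.4, 2.6, 3.1]
gripper_width: 0.0005
```

```bash
python3 -c "
from h import *
status(pic='i',near=np.array([540,50]))"
```

```text
t 10.0 TCP fence [-214.3    8.7] tip z 13.4 toolx ang rel v 0.19 tilt [ 1.1e-03  5.0e-04 -1.0e+00] F [-2.4  2.6  3.1] w 0.0
top centre [11.9  0.8] size [ 23.3 299.6] angle to v 0.0 corners [[0.0, -149.0], [24.0, -149.0], [24.0, 151.0], [0.0, 151.0]]
scene centre [-142.6   26.5] size [ 92.3 131.4] angle to v -23.43 corners [[-211.0, -15.0], [-126.0, -52.0], [-74.0, 68.0], [-159.0, 105.0]]
```

View pics/i_scene.png

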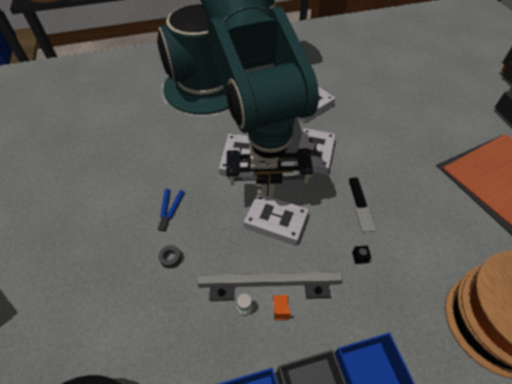

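Request:
{"fn": "servo_tool", "kwargs": {"moves": [[5,-8,0,0,0,0,1],[0,0,-40,0,0,0,1],[0,0,-25,0,0,0,1],[6,42,0,0,0,0,1],[6,42,0,0,0,0,1],[6,42,0,0,0,0,1],[6,40,0,0,0,0,1],[0,0,15,0,0,0,1]]}}

```text
clock: 10.9
ee_pos: [0.6485, 0.0578, 0.2491]
tcp_rot: [0.001, 0.786, 0.618, 0.001]
contact_force: [0.2, 0.4, -0.5]
gripper_width: 0.0002
```

```bash
python3 -c "
from h import *
status(cam=False)"
```

```text
t 10.9 TCP fence [-53.7  39.2] tip z 63.1 toolx ang rel v 0.18 tilt [ 3.2e-03 -2.0e-04 -1.0e+00] F [ 0.2  0.4 -0.5] w 0.0
```

Request:
{"fn": "servo_tool", "kwargs": {"moves": [[0,0,25,0,0,0,1],[0,0,20,0,0,0,1],[0,0,5,0,0,0,1],[2,-6,0,0,0,0,1],[2,-6,0,0,0,0,1],[2,-4,0,0,0,0,1],[3,-4,0,0,0,0,1],[3,-4,0,0,0,0,1]]}}

```text
clock: 11.7
ee_pos: [0.6248, 0.0754, 0.1993]
tcp_rot: [0.001, 0.786, 0.618, 0.001]
contact_force: [4.2, -2.0, 2.6]
gripper_width: 0.0005
```

Request:
{"fn": "servo_tool", "kwargs": {"moves": [[3,-4,0,0,0,0,1],[3,-4,0,0,0,0,1],[3,-4,0,0,0,0,1],[3,-4,0,0,0,0,1],[0,0,0,0,0,0,1],[0,12,0,0,0,0,1],[0,10,-40,0,0,0,1],[0,0,-40,0,0,0,1]]}}

```text
clock: 12.5
ee_pos: [0.6344, 0.0849, 0.2778]
tcp_rot: [-0.001, 0.786, 0.618, -0.001]
contact_force: [-0.4, -0.1, -0.1]
gripper_width: 0.0003
```

```bash
python3 -c "
from h import *
status(pic='j')"
```

```text
t 12.5 TCP fence [-73.9  62.1] tip z 91.8 toolx ang rel v 0.18 tilt [-3.2e-03 -2.0e-04 -1.0e+00] F [-0.4 -0.1 -0.1] w 0.0
top centre [-278.5  399.4] size [485.1 997.4] angle to v -79.89 corners [[-727.0, 73.0], [255.0, 248.0], [170.0, 726.0], [-812.0, 551.0]]
scene centre [-142.8   -9.5] size [ 76.6 138. ] angle to v -39.18 corners [[-216.0, -39.0], [-157.0, -87.0], [-70.0, 20.0], [-129.0, 68.0]]
```

View pics/j_scene.png

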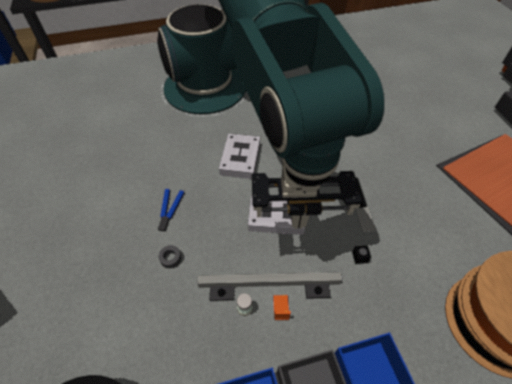

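Request:
{"fn": "servo_tool", "kwargs": {"moves": [[0,-40,-30,0,0,0,1],[10,-40,-30,0,0,0,1],[10,-40,0,0,0,0,1],[10,-40,0,0,0,0,1],[10,-40,0,0,0,0,1],[0,-10,0,0,0,0,1],[0,0,0,0,0,0,1]]}}

```text
clock: 13.3
ee_pos: [0.439, 0.1737, 0.3376]
tcp_rot: [0.0, 0.786, 0.619, 0.0]
contact_force: [0.7, 0.4, 0.2]
gripper_width: 0.0002
```

```bash
python3 -c "
from h import *
status(pic='k',near=np.array([540,50]))"
```

```text
t 13.3 TCP fence [-284.9  101.6] tip z 151.6 toolx ang rel v 0.28 tilt [ 2.e-04  1.e-04 -1.e+00] F [0.7 0.4 0.2] w 0.0
top centre [-154.3   28.9] size [ 93.  133.3] angle to v -5.99 corners [[-207.0, -33.0], [-115.0, -42.0], [-101.0, 90.0], [-194.0, 100.0]]
scene centre [-156.3   28.5] size [ 92.2 131. ] angle to v -6.12 corners [[-209.0, -32.0], [-117.0, -42.0], [-103.0, 89.0], [-195.0, 99.0]]
```

View pics/k_scene.png

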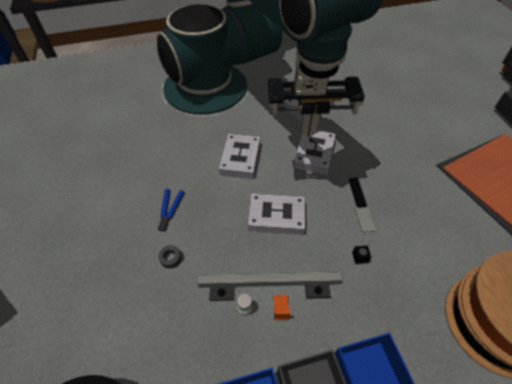

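Request:
{"fn": "servo_tool", "kwargs": {"moves": [[-25,19,0,0,0,0.2,-1],[-25,19,20,0,0,0,-1],[-23,19,30,0,0,0,-1],[0,0,20,0,0,0,-1],[0,0,20,0,0,0,-1],[0,0,0,0,0,0,-1],[0,0,0,0,0,0,-1],[0,0,0,0,0,0,-1]]}}

```text
clock: 14.2
ee_pos: [0.4781, 0.0887, 0.2487]
tcp_rot: [0.0, 0.787, 0.617, 0.0]
contact_force: [-0.4, -0.2, 0.5]
gripper_width: 0.0598
```

```bash
python3 -c "
from h import *
status(pic='l',near=np.array([540,50]))"
```

```text
t 14.2 TCP fence [-226.5   28.5] tip z 62.7 toolx ang rel v -0.01 tilt [ 1.1e-03  1.0e-04 -1.0e+00] F [-0.4 -0.2  0.5] w 0.06
top centre [12.5  1.1] size [ 24.3 299. ] angle to v -0.13 corners [[-0.0, -148.0], [24.0, -148.0], [25.0, 151.0], [1.0, 151.0]]
scene centre [-156.    27.8] size [ 92.9 130.6] angle to v -6.47 corners [[-210.0, -32.0], [-117.0, -42.0], [-102.0, 87.0], [-195.0, 98.0]]
```

View pics/l_scene.png

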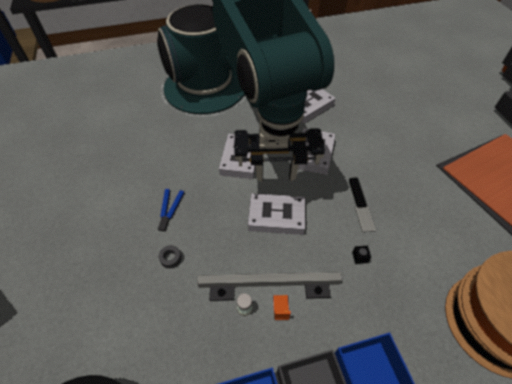

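Request:
{"fn": "servo_tool", "kwargs": {"moves": [[0,0,20,0,0,0,-1],[0,0,20,0,0,0,-1],[0,0,11,0,0,0,-1],[0,0,0,0,0,0,-1],[0,4,0,0,0,0,-1],[0,4,0,0,0,0,-1],[0,3,0,0,0,0,-1],[0,3,0,0,0,0,-1]]}}

```text
clock: 15.1
ee_pos: [0.4912, 0.0853, 0.1972]
tcp_rot: [-0.0, 0.787, 0.617, -0.001]
contact_force: [-7.8, -2.4, 5.5]
gripper_width: 0.093
```

Request:
{"fn": "servo_tool", "kwargs": {"moves": [[0,3,0,0,0,0,-1],[0,3,0,0,0,0,-1],[0,3,0,0,0,0,-1],[0,3,0,0,0,0,-1],[0,0,0,0,0,0,-1]]}}

```text
clock: 15.6
ee_pos: [0.503, 0.0825, 0.1969]
tcp_rot: [-0.0, 0.787, 0.617, -0.0]
contact_force: [-2.6, -0.5, 1.8]
gripper_width: 0.0932
```

```bash
python3 -c "
from h import *
status(pic='m',near=np.array([540,50]))"
```

```text
t 15.6 TCP fence [-200.9   28.4] tip z 10.9 toolx ang rel v -0.01 tilt [-6.e-04 -1.e-04 -1.e+00] F [-2.6 -0.5  1.8] w 0.093
top centre [12.3  1.1] size [ 24.3 300.1] angle to v -0.05 corners [[-0.0, -149.0], [24.0, -149.0], [25.0, 151.0], [0.0, 151.0]]
scene centre [-135.    32.5] size [ 69.8 131. ] angle to v -1.27 corners [[-171.0, -32.0], [-102.0, -34.0], [-99.0, 97.0], [-168.0, 99.0]]
```

View pics/m_scene.png

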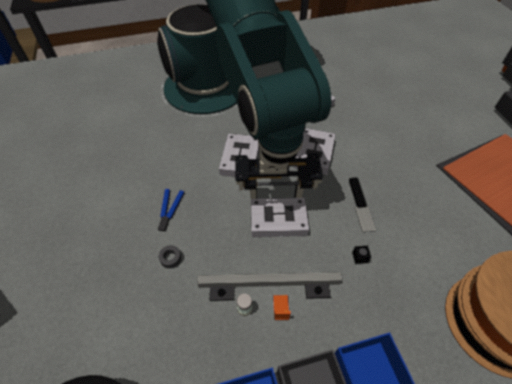

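Request:
{"fn": "servo_tool", "kwargs": {"moves": [[0,3,0,0,0,0,-1],[0,3,0,0,0,0,-1],[0,3,0,0,0,0,-1],[0,2,0,0,0,0,-1],[0,0,0,0,0,0,-1]]}}

```text
clock: 16.2
ee_pos: [0.5134, 0.0801, 0.1969]
tcp_rot: [-0.0, 0.787, 0.617, -0.0]
contact_force: [-5.3, 2.0, 4.1]
gripper_width: 0.0931
```

```bash
cat >> h.py <<'E'
def faredge(z=0.03,thr=115):
    from cell import read_camera
    c=read_camera("scene"); S=4
    im=cv2.resize(c["image"],None,fx=S,fy=S,interpolation=cv2.INTER_CUBIC); m=(im.min(2)>thr).astype(np.uint8)
    cs,_=cv2.findContours(m,cv2.RETR_EXTERNAL,cv2.CHAIN_APPROX_NONE); out=[]
    for k in cs:
        if cv2.contourArea(k)<300*S*S: continue
        w=toF(ray(c,(k[:,0,:]+.5)/S-.5,z)[:,:2]*1000)
        o=w.mean(0)
        if not(-190<o[0]<-20 and -100<o[1]<150): continue
        lo,hi=np.percentile(w[:,1],[1,99]); s=[]
        for y in np.arange(lo+12,hi-12,2):
            q=w[abs(w[:,1]-y)<1.5]; 
            if len(q): s.append((y,q[:,0].max()))
        s=np.array(s); p=np.polyfit(s[:,0],s[:,1],1); print("far edge x",s[:,1].mean().round(1),"angle",round(float(-np.degrees(np.arctan(p[0]))),2),"y range",w[:,1].min().round(1),w[:,1].max().round(1),"resid",np.std(s[:,1]-np.polyval(p,s[:,0])).round(2))
E
python3 -c "
from h import *
status(pic='n',near=np.array([560,50]));faredge()"
```

```text
t 16.2 TCP fence [-190.2   28.6] tip z 10.9 toolx ang rel v 0.0 tilt [-7.e-04  4.e-04 -1.e+00] F [-5.3  2.   4.1] w 0.093
top centre [26.1  2. ] size [ 52.  302.7] angle to v -0.16 corners [[-0.0, -149.0], [52.0, -149.0], [52.0, 153.0], [1.0, 153.0]]
scene centre [-128.4   32.4] size [ 77.1 131.9] angle to v -0.46 corners [[-167.0, -33.0], [-90.0, -34.0], [-89.0, 98.0], [-166.0, 99.0]]
far edge x -90.4 angle -0.39 y range -33.7 98.1 resid 0.31
```

Request:
{"fn": "servo_tool", "kwargs": {"moves": [[0,4,0,0,0,0,-1],[0,4,0,0,0,0,-1],[0,4,0,0,0,0,-1],[0,4,0,0,0,0,-1],[0,4,0,0,0,0,-1],[0,4,0,0,0,0,-1],[0,4,0,0,0,0,-1],[0,4,0,0,0,0,-1]]}}

```text
clock: 17.15
ee_pos: [0.5444, 0.0726, 0.1969]
tcp_rot: [-0.001, 0.787, 0.617, -0.0]
contact_force: [-9.7, 3.4, 6.8]
gripper_width: 0.0931
```

Request:
{"fn": "servo_tool", "kwargs": {"moves": [[0,4,0,0,0,0,-1],[0,4,0,0,0,0,-1],[0,4,0,0,0,0,-1],[0,4,0,0,0,0,-1],[0,4,0,0,0,0,-1],[0,4,0,0,0,0,-1],[0,4,0,0,0,0,-1],[0,4,0,0,0,0,-1]]}}

```text
clock: 17.95
ee_pos: [0.5754, 0.0649, 0.1968]
tcp_rot: [-0.001, 0.787, 0.617, -0.0]
contact_force: [-8.8, 2.4, 6.3]
gripper_width: 0.0926
```

Request:
{"fn": "servo_tool", "kwargs": {"moves": [[0,4,0,0,0,0,-1],[0,3,0,0,0,0,-1],[0,2,0,0,0,0,-1],[0,0,0,0,0,0,-1]]}}

```text
clock: 18.35
ee_pos: [0.5843, 0.0627, 0.1969]
tcp_rot: [-0.0, 0.787, 0.617, -0.0]
contact_force: [-4.8, 1.8, 4.0]
gripper_width: 0.0929
```

```bash
python3 -c "
from h import *
status(pic='o',near=np.array([610,50]));faredge()"
```

```text
t 18.35 TCP fence [-117.2   28.6] tip z 10.9 toolx ang rel v 0.0 tilt [-7.e-04  5.e-04 -1.e+00] F [-4.8  1.8  4. ] w 0.093
top centre [ 71.9 129.1] size [122.1 176.2] angle to v 14.71 corners [[-10.0, 199.0], [35.0, 28.0], [153.0, 59.0], [109.0, 230.0]]
scene centre [-55.6  32.2] size [ 77.6 132.2] angle to v -0.58 corners [[-95.0, -34.0], [-17.0, -34.0], [-16.0, 98.0], [-94.0, 99.0]]
far edge x -17.4 angle -0.24 y range -34.0 97.9 resid 0.27
```

View pics/o_scene.png

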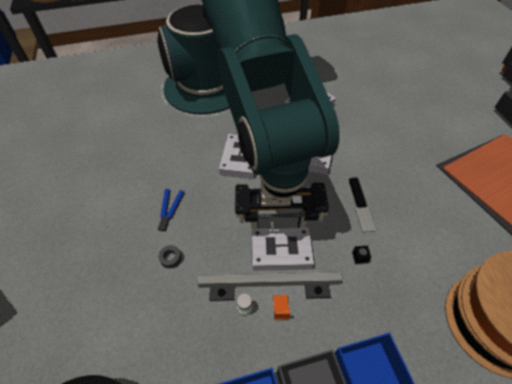

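Square and straight, with about 17 mm to go. I'll ease in.

Request:
{"fn": "servo_tool", "kwargs": {"moves": [[0,3,0,0,0,0,-1],[0,3,0,0,0,0,-1],[0,2,0,0,0,0,-1],[0,2,0,0,0,0,-1],[0,2,0,0,0,0,-1],[0,1,0,0,0,0,-1],[0,1,0,0,0,0,-1]]}}

```text
clock: 19.2
ee_pos: [0.5977, 0.0594, 0.1968]
tcp_rot: [-0.001, 0.787, 0.617, -0.0]
contact_force: [-9.8, 2.0, 6.6]
gripper_width: 0.093
```

Request:
{"fn": "servo_tool", "kwargs": {"moves": [[0,1,0,0,0,0,-1],[0,1,0,0,0,0,-1]]}}

```text
clock: 19.4
ee_pos: [0.5996, 0.059, 0.1969]
tcp_rot: [-0.001, 0.787, 0.617, -0.0]
contact_force: [-9.2, 2.1, 6.0]
gripper_width: 0.0931
```

Request:
{"fn": "servo_tool", "kwargs": {"moves": [[0,1,0,0,0,0,-1]]}}

```text
clock: 19.5
ee_pos: [0.6006, 0.0587, 0.1969]
tcp_rot: [-0.001, 0.787, 0.617, -0.0]
contact_force: [-9.5, 2.3, 5.7]
gripper_width: 0.093
```

Request:
{"fn": "servo_tool", "kwargs": {"moves": [[0,0,0,0,0,0,-1]]}}

```text
clock: 19.6
ee_pos: [0.6007, 0.0587, 0.1969]
tcp_rot: [-0.001, 0.787, 0.617, -0.0]
contact_force: [-8.3, 2.3, 6.2]
gripper_width: 0.0929
```

```bash
python3 -c "
from h import *
status(cam=False);faredge()"
```

```text
t 19.6 TCP fence [-100.4   28.7] tip z 10.9 toolx ang rel v 0.01 tilt [-1.e-03  5.e-04 -1.e+00] F [-8.3  2.3  6.2] w 0.093
far edge x -0.3 angle 0.29 y range -36.2 98.2 resid 0.59
```

Request:
{"fn": "servo_tool", "kwargs": {"moves": [[0,1,0,0,0,0,-1]]}}

```text
clock: 19.75
ee_pos: [0.6015, 0.0585, 0.1968]
tcp_rot: [-0.001, 0.787, 0.617, -0.0]
contact_force: [-9.5, 2.9, 5.1]
gripper_width: 0.093
```

Request:
{"fn": "servo_tool", "kwargs": {"moves": [[0,1,0,0,0,0,-1]]}}

```text
clock: 19.85
ee_pos: [0.6021, 0.0584, 0.1969]
tcp_rot: [-0.001, 0.787, 0.617, -0.001]
contact_force: [-25.1, 4.8, 16.9]
gripper_width: 0.0932
```

Request:
{"fn": "servo_tool", "kwargs": {"moves": [[0,0,0,0,0,0,-1]]}}

```text
clock: 19.95
ee_pos: [0.6021, 0.0584, 0.1968]
tcp_rot: [-0.001, 0.787, 0.617, -0.001]
contact_force: [-18.6, 3.5, 12.0]
gripper_width: 0.0929
```

Request:
{"fn": "servo_tool", "kwargs": {"moves": [[0,0.5,0,0,0,0,-1]]}}

```text
clock: 20.05
ee_pos: [0.6023, 0.0584, 0.1969]
tcp_rot: [-0.002, 0.787, 0.617, -0.001]
contact_force: [-27.2, 5.0, 17.0]
gripper_width: 0.0932
```

Request:
{"fn": "servo_tool", "kwargs": {"moves": [[0,0.5,0,0,0,0,-1],[0,0,0,0,0,0,-1]]}}

```text
clock: 20.25
ee_pos: [0.6025, 0.0583, 0.1969]
tcp_rot: [-0.002, 0.787, 0.617, -0.002]
contact_force: [-28.4, 5.2, 17.5]
gripper_width: 0.0933
```

```bash
python3 -c "
from h import *
from cell import robot
s=robot.sense();print(s['wrist_torque'])
status(cam=False)"
```

```text
[ 1.14715735  4.61471368 -0.06411529]
t 20.25 TCP fence [-98.5  28.7] tip z 10.9 toolx ang rel v 0.01 tilt [-0.0058  0.0013 -1.    ] F [-28.4   5.2  17.5] w 0.093
```

Request:
{"fn": "servo_tool", "kwargs": {"moves": [[0,-2,0,0,0,0,-1],[0,-10,0,0,0,0,-1],[0,-15,-20,0,0,0,-1],[0,-20,-40,0,0,0,-1],[20,-40,-40,0,0,0,-1],[30,-40,-30,0,0,0,-1],[40,-25,0,0,0,0,-1],[45,0,0,0,0,0,-1]]}}

```text
clock: 21.05
ee_pos: [0.4962, 0.2161, 0.3177]
tcp_rot: [0.001, 0.787, 0.617, 0.002]
contact_force: [1.1, -1.5, 0.2]
gripper_width: 0.0926
```

Request:
{"fn": "servo_tool", "kwargs": {"moves": [[40,-20,0,0,0,0,-1],[40,-20,0,0,0,0,-1],[40,-20,0,0,0,0,-1],[40,-20,0,0,0,0,-1],[40,-20,0,0,0,0,-1],[0,0,0,0,0,0,-1]]}}

```text
clock: 21.65
ee_pos: [0.4475, 0.4366, 0.3154]
tcp_rot: [-0.0, 0.786, 0.618, 0.0]
contact_force: [-0.2, -0.3, -0.6]
gripper_width: 0.0928
```

```bash
python3 -c "
from h import *
status(pic='p',near=np.array([655,40]),thr=120);faredge(thr=122)
for n in ('top','scene'):
    c=pickle.load(open(n+'L.pkl','rb'))
    b=c['image'][70:200,170:340] if n=='top' else c['image'][200:330,180:360]
    cv2.imwrite(f'pics/q_{n}.png',cv2.resize(b,None,fx=4,fy=4,interpolation=cv2.INTER_CUBIC))
"
```

```text
t 21.65 TCP fence [-339.4  359. ] tip z 129.4 toolx ang rel v 0.2 tilt [-1.e-04  1.e-03 -1.e+00] F [-0.2 -0.3 -0.6] w 0.093
top centre [-43.4  32.6] size [ 91.8 129.1] angle to v 0.31 corners [[-89.0, -32.0], [3.0, -32.0], [2.0, 97.0], [-90.0, 97.0]]
scene centre [-45.2  32.2] size [ 90.2 129.6] angle to v -0.19 corners [[-90.0, -32.0], [-0.0, -33.0], [0.0, 97.0], [-90.0, 97.0]]
far edge x -1.1 angle 0.16 y range -32.3 96.8 resid 0.44
```

View pics/q_top.png

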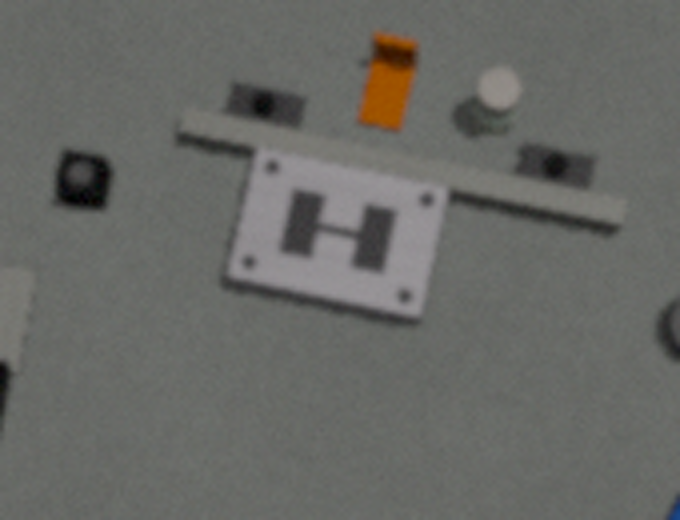

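View pics/q_scene.png

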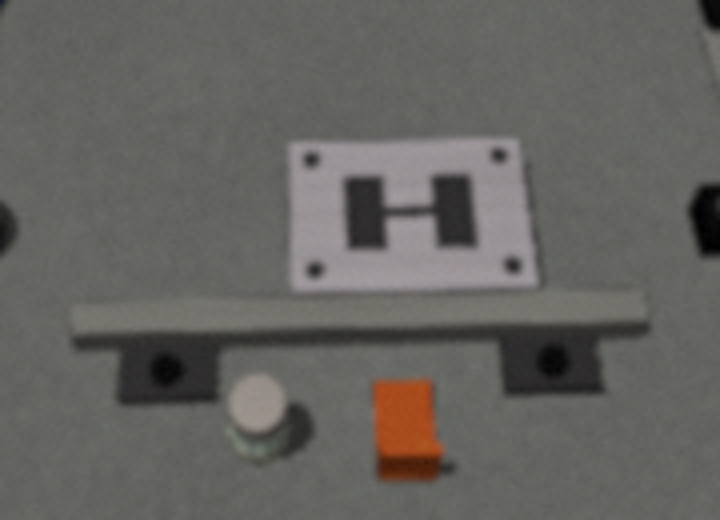

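View pics/p_top.png

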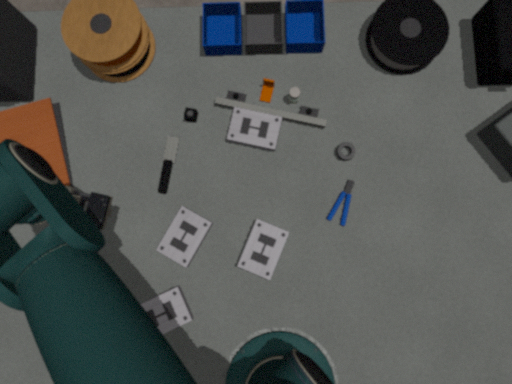

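The block lies against the fence with no dark gap: edge near pixels (233,107)–(282,119) in the top view. Cube, scraper, collar, cutters, bracket and glue are at their original pixels, and the arm is clear.

```bash
python3 -c "
from cell import robot
print(robot.hand_in())"
```

```text
the job is handed in; nothing more can be done
None
```

The mould block lies with a long side flush against the fence, and the job was handed in at about 21.7 s of the 72 s allowed.

- **Turning:** I turned the block about 84° with four corner pushes using closed fingertips, then squared it with the two open fingertips. Its centre stayed within about 15 mm of its start. Before the home push it measured 0.4° off square, about 90 mm clear of the fence.
- **Pushing home:** I pushed it straight in with both open fingertips. The wrist force peaked at about 34 N on contact, with almost no twist, so both fingers were bearing evenly.
- **Final check:** The two cameras disagree slightly. They put the centre 43.4 mm (top) and 45.2 mm (scene) in front of the face, against a nominal 45 mm. The angle reads +0.31° and −0.19°, which is within measuring error. The block spans y of about −32 to +97 mm, so the whole long side is on the fence.
- **Other things on the bench:** The cube, collar, scraper, cutters, bracket and glue are at their starting pixels. Two look-alike blocks are too. The third was partly hidden by the arm in the last picture, though nothing went near it.

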